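Zero the photometer and hold the colour standard in its corner for the reading

ROBOT

A 6-joint arm with a two-finger parallel gripper is mounted at the origin on the work surface. World frame = base frame: x ahead of the robot, y to its left, z up, the work surface at z = 0. Lengths are in m, angles in rad, forces in N, time in s.
With the tool pointing down it reaches from about 0.225 to 0.725 m from the base axis. Payload 3.1 kg.
Tool frame: the origin (TCP) lies midway between the tips of the shut fingers; the grasp point (between the pads) lies 19 mm behind it; z points along the fingers, y is the line along which they close (so a half turn about z gives the same grasp; the last joint's range is limited). The gripper opens to 85 mm and grips with 20 to 120 N. Pads are 22 mm wide; open, the fingers measure 114 mm over their backs; the gripper's body (76 mm by 85 mm) begins 54 mm behind the grasp point. The pads swing forward as they close: fully open they stand 13 mm farther back than shut.
Start: joints at [1.083, 0.048, 0.099, 1.622, 0, 1.443], TCP at [0.185, 0.491, 0.231] pointing down, gripper open.
Joint ranges: [-2.91, 2.91], [-0.99, 1.94], [-1.21, 1.42], [-2.12, 2.29], [-1.49, 1.47], [-3.14, 3.14]. Speed limits (rad/s): [2.79, 2.79, 3.14, 3.14, 3.14, 3.14].

INTERFACE

Orientations are given as a rotation vector (axis times angle).
In Python, from plant import observe, grab_frame, camera_model, sign_off gives the robot as it stands. The module is installed in compiled form; this text tells all that it offers.
- The arm moves only by the tool carry_out, never from a script. Its argument "commands" is a list of rows, each an object of numbers: "x", "y", "z": the shift along the tool's x, y, z in units of 15 cm (1.0 is 15 cm); "rx", "ry", "rz": the turn, a rotation vector about the tool's x, y, z in units of 45 degrees (1.0 is 45 degrees); "fingers": the closure, from 0 (fully open) to 1 (shut). A call has 1 to 20 rows; each row shifts and turns the commanded pose from where the row before left it, along the tool's axes as they then stand; what a row does not reach is not made up. A row lasts 1/12 s, in which the tool goes at most 41.7 mm and 7.16 degrees, less where a joint would pass 70% of its speed; a pose out of reach is approached as far as the arm can. A call with a number of a shift or a turn outside -1 to 1 is refused whole. A call with a gripper value outside its range is refused whole. The fingers move at their own pace and stop on an object; the grip force is fixed at half the most. Time passes only in rows, so rows that do not move let the fingers close. It gives the time, the measured TCP pose, the force, the opening and the grip force at its end, in the units of the state.
- observe(): the state, without advancing time (a new reading comes with each control period).
- grab_frame(name): name is "scene" or "top" or "wrist"; returns (picture, depth): 420x560x3 uint8, red, green, blue; 420x560 float32, m along the optical axis (not along the pixel's ray), 0 where there is no reading.
- camera_model(name): a dict with "K" (3x3 intrinsics, pixels), "rvec" (rotation vector, rad) and "tvec" (3), from world to camera coordinates, as OpenCV has them. Camera axes: x right, y down, z forward; pixel columns grow to the right and rows downward; lengths in m; the calibration is good to about 2 mm. A picture is of the moment at which its call begins: read the wrist's pose just before it. camera_model takes no time and is no camera call; for the wrist camera it gives the pose at the moment of the call.
- sign_off(): hands the job in; it is judged then, once.
The state is a dict: "t": time; "qpos": joint angles; "qd": joint speeds; "effort": joint torques, N m; "ee_pos": TCP position; "eef_rot": TCP orientation; "wrist_force": force on the tool from outside, world axes, zero at the start; "moment": the same for the moment, N m; "grip_width": finger opening in m; "finger_force": force on a finger pad.
Only numpy, scipy, OpenCV 4.12 (cv2) and the standard library are available. Lean on these libraries where they do the work, as an engineer would, in place of code of your own. Each camera call takes 0.05 s, during which the arm holds its last target. There are 200 camera calls.

TASK

Zero the empty water-test photometer by pressing its red plunger all the way down to its stop and letting it come up again. Then stand the amber colour-standard block upright on the reader's deck, in the corner between the two black stops, long side flat against the longer stop and short end flat against the shorter one, and finish while still holding it with light pressure against both stops at once. Leave the two bottles and the beaker where they stand.

Things in the scene. Friction and masses are not known exactly. Their poses are not given: they have to be found in the camera images.
- reader: The photometer: a fixed grey box, 220 mm along its x, 260 mm along its y, 35 mm tall; its flat top, 35 mm above the bench, is the deck. Origin at the centre of its underside. A black display bar 34 mm wide and 9 mm high lies on the deck along its -x edge; the plunger's black collar, 42 mm across, stands 18 mm above the deck.
- corner (a point): The inside corner of the two black stops, where both stop faces and the deck meet, 70 mm towards +x and 100 mm towards +y from the reader's middle. Axes as the reader's (z up): the longer stop's face is the plane x = 0, the shorter's the plane y = 0, and the block belongs on the -x, -y side.
- far_stop: The longer black stop, a fixed bar of slick plastic (friction about 0.2) on the deck: 85 mm along the reader's y, 10 mm thick, 11 mm high. Origin at deck level at the middle of its flat stop face, which looks to the reader's -x.
- left_stop: The shorter black stop, a fixed bar of slick plastic (friction about 0.2) on the deck: 55 mm along the reader's x, 10 mm thick, 11 mm high. Origin at deck level at the middle of its flat stop face, which looks to the reader's -y.
- plunger_head (a point): Centre of the top of the plunger's red round head, 32 mm across, on the reader: 40 mm above the deck (75 mm above the bench) when up; 70 mm towards -x and 180 mm towards -y from point corner, in the reader's axes. Moves straight down when pressed.
- plunger (a joint): Travel of the spring plunger, m: 0 = up, 0.012 = fully down on its rigid stop. The spring takes about 3 N to start and 7 N when fully down, and raises the head again when let go.
- cell_mid (a point): Centre of the colour standard, a loose solid amber glass block with a black foot and white top: 50 mm along its x, 38 mm along its y, 64 mm tall (z up), so this point is 32 mm above its underside; about 0.22 kg. It starts upright on the bench. It may be turned end for end.
- reagent: Bystander: square white reagent bottle, 46 x 46 mm, 94 mm tall with its black cap. Origin at the centre of its underside.
- dropper: Bystander: round green glass dropper bottle, 44 mm across, 100 mm tall, white cap. Origin at the centre of its underside.
- beaker: Bystander: empty clear glass beaker, 72 mm across, 85 mm tall, beyond the reader. Origin at the centre of its underside.
Mind the look-alikes: they are no part of the job. Leave any pink or purple look-alike of the part that bears cell_mid alone.

How it is judged:
On the way, in this order (a step that is already met when the one before it is completed fails the run):
1. the plunger is pressed down to its stop while the block is off the reader (value of joint plunger above 0.0105 m and horizontal distance between cell_mid and corner above 0.08 m), for 0.1 s.
2. the plunger has come up again (value of joint plunger below 0.003 m), for 0.1 s.
At the end, for the whole second after the job is handed in: Fingers hold the block still, upright (0.07 rad), on the deck; its centre 19 mm from the longer and 25 mm from the shorter stop face, each within 3 mm, long side along the longer stop within 0.07 rad, pressing each with 1 to 30 N; plunger up; bottles, beaker moved under 30 mm (x of cell_mid in the frame of corner between -0.022 and -0.016 m and y of cell_mid in the frame of corner between -0.028 and -0.022 m and z of cell_mid in the frame of corner between 0.029 and 0.035 m and angle between the x axis of cell_mid and the y axis of corner, either way round below 0.07 rad and angle between cell_mid's own z axis and vertical below 0.07 rad and contact force between cell and far_stop between 1 and 30 N and contact force between cell and left_stop between 1 and 30 N and contact force between the fingers and cell above 0.5 N and value of joint plunger below 0.003 m and linear speed of cell below 0.02 m/s and distance of each of reagent, dropper, beaker from where it was at the start of the episode below 0.03 m and angle between each of reagent, dropper, beaker's own z axis and vertical below 0.3 rad); the arm keeps its last pose, push and grip.
It fails at once if a bottle or the beaker is knocked over or pushed away (distance of any of reagent, dropper, beaker from where it was at the start of the episode above 0.05 m or angle between any of reagent, dropper, beaker's own z axis and vertical above 0.5 rad).
It also fails if it takes over 72 s, if anything falls off the work surface, if the arm or the gripper's body presses on something with over 40 N, if the wrist force passes 120 N, or if a joint passes its speed limit or range.

## Working session

There is one attempt and no reset: what is moved stays moved. The work goes in short steps, Python scripts to look and compute and a tool call to move; the robot and the scene stay as the last step left them, time stands still between calls to the robot, and variables do not carry over. Pictures are saved under pics/ and viewed, at most 13 in all, crops included, and the job is handed in when it is done.

Besides the shell and the picture viewer there is one more tool, called as name(argument=value, ...), one argument or row to a line, values as JSON. carry_out: Moves the arm, as the interface text tells. Shifts and turns lie within -1 to 1; 1 stands for 15 cm of shift or 45 degrees of turn. Its arguments: {"type":"object","properties":{"commands":{"type":"array","items":{"type":"object","properties":{"x":{"type":"number","minimum":-1,"maximum":1},"y":{"type":"number","minimum":-1,"maximum":1},"z":{"type":"number","minimum":-1,"maximum":1},"rx":{"type":"number","minimum":-1,"maximum":1},"ry":{"type":"number","minimum":-1,"maximum":1},"rz":{"type":"number","minimum":-1,"maximum":1},"fingers":{"type":"number"}}}}},"required":["commands"]}

```bash
mkdir -p pics; cat > h.py <<'E'
import numpy as np, cv2
from plant import observe, grab_frame, camera_model, sign_off
def save(n,f):
    p,d=grab_frame(n); cv2.imwrite('pics/'+f+'.png',p[:,:,::-1]); m=camera_model(n)
    np.savez('pics/'+f+'.npz',p=p,d=d,**{k:np.array(v,float) for k,v in m.items()}); return p,d,m
def world(f,u,v,z=None):
    a=np.load('pics/'+f+'.npz'); R=cv2.Rodrigues(a['rvec'])[0]; t=a['tvec'].ravel()
    r=R.T@np.linalg.inv(a['K'])@np.array([u,v,1.]); c=-R.T@t
    s=a['d'][int(round(v)),int(round(u))] if z is None else (z-c[2])/r[2]
    return c+s*r
def proj(f,P):
    a=np.load('pics/'+f+'.npz')
    return cv2.projectPoints(np.array(P,float).reshape(-1,1,3),a['rvec'],a['tvec'],a['K'],None)[0][:,0]
def crop(f,u0,v0,u1,v1,k,o):
    cv2.imwrite('pics/'+o+'.png',cv2.resize(cv2.imread('pics/'+f+'.png')[v0:v1,u0:u1],None,fx=k,fy=k,interpolation=cv2.INTER_CUBIC))
E
python3 - <<'E'
from h import *
save('scene','s0');save('top','t0')
a=[cv2.imread(f'pics/{n}.png') for n in('s0','t0')]
print(observe())
E
```

```text
{'t': 0.1, 'qpos': array([ 1.08321736e+00,  4.86665908e-02,  9.77006362e-02,  1.62200043e+00,
       -4.05873200e-07,  1.44298056e+00]), 'qd': array([ 0.00016891, -0.00192914,  0.00195352, -0.00036271,  0.00079709,
       -0.00049752]), 'effort': array([ 3.17623555e-03, -3.39851689e+01,  3.20935500e+01,  1.58883986e-02,
       -9.45888291e-05,  1.31849667e-06]), 'ee_pos': array([0.18457747, 0.49087339, 0.23021246]), 'eef_rot': array([-0.56195421, -3.09025479,  0.00324814]), 'wrist_force': array([-0.45514366,  0.24124702, -1.01565191]), 'moment': array([-0.06391065,  0.02544445, -0.04390024]), 'finger_force': 0.0, 'grip_width': 0.0851588388133931}
```

View pics/t0.png

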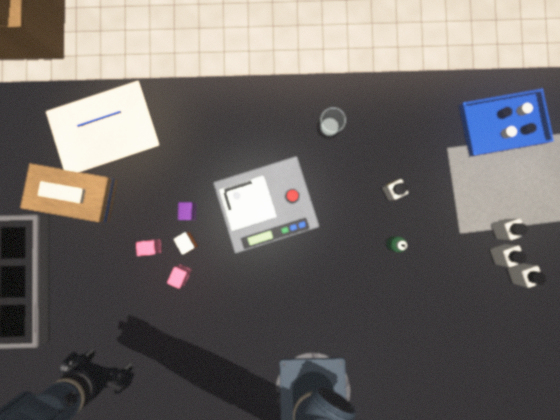

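View pics/s0.png

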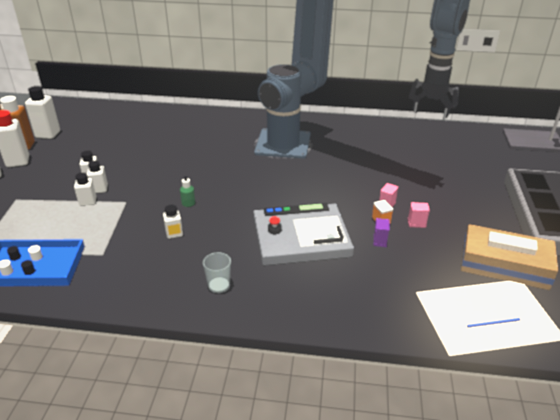

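The top view shows the reader at about (266,205), with the red plunger at (292,196) and the stops' corner near (224,190). There are four candidate blocks: white-topped at (184,243), pink at (147,248) and (178,277), and purple at (185,211). In the scene view the white-topped one, at (383,212), has an orange-amber body, so it fits. I'll confirm it in a crop.

```bash
python3 - <<'E'
from h import *
crop('t0',125,150,325,290,4,'c1')
a=cv2.resize(cv2.imread('pics/s0.png')[175:265,245:445],None,fx=4,fy=4,interpolation=cv2.INTER_CUBIC)
cv2.imwrite('pics/c2.png',a)
for n,(u,v,z) in dict(cell=(184,243,.064),plunger=(292.5,196,.075),purp=(185,211,.05),p1=(145,248,.05),p2=(178,277,.05),rea=(398,186,.09),drop=(402,245,.1),beaker=(330,120,.08)).items(): print(n,world('t0',u,v,z).round(4),world('t0',u,v).round(3))
E
```

```text
cell [0.4477 0.359  0.064 ] [0.448 0.359 0.063]
plunger [0.5733 0.0466 0.075 ] [0.573 0.047 0.077]
purp [0.5393 0.3584 0.05  ] [0.539 0.355 0.064]
p1 [0.4354 0.4754 0.05  ] [0.436 0.47  0.065]
p2 [0.3501 0.3811 0.05  ] [0.352 0.377 0.064]
rea [ 0.5927 -0.2483  0.09  ] [ 0.593 -0.248  0.09 ]
drop [ 0.4292 -0.2497  0.1   ] [ 0.429 -0.25   0.098]
beaker [ 0.7869 -0.0658  0.08  ] [ 0.807 -0.076  0.   ]
```

View pics/c1.png

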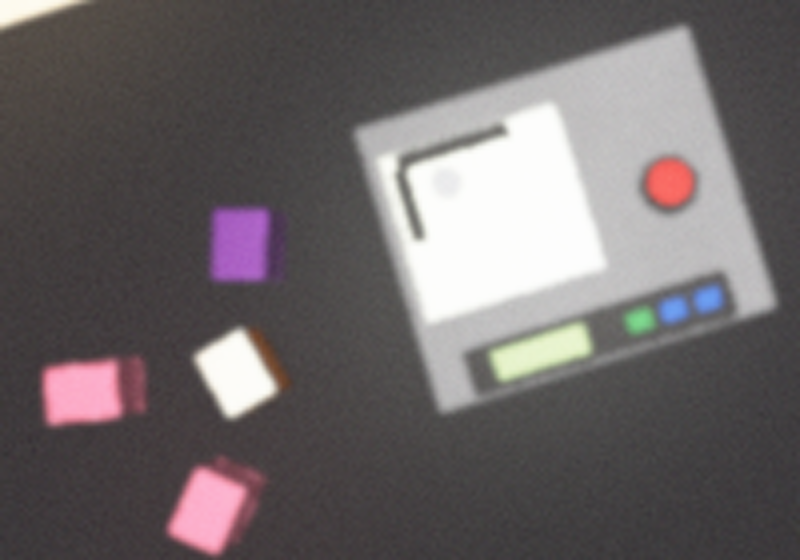

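View pics/c2.png

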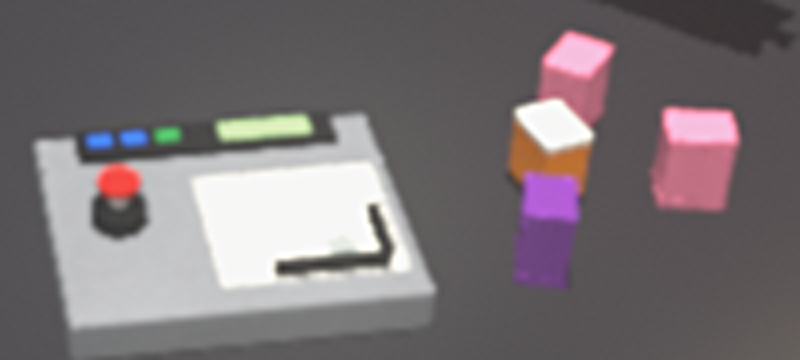

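Crop: the white-topped block with the amber body is the standard. Its top corners in the crop are (194,355), (244,327), (282,386) and (232,418). The reader's corners are (357,128), (687,28), (777,306) and (441,411), and the inside corner of the stops is near (407,168).

```bash
python3 - <<'E'
from h import *
w=lambda x,y,z:world('t0',125+x/4-.375,150+y/4-.375,z)[:2]
R=np.array([w(*p,.035) for p in [(357,128),(687,28),(777,306),(441,411)]])
print(R.round(4),np.linalg.norm(np.diff(np.r_[R,R[:1]],axis=0),axis=1).round(3))
yd=(R[0]-R[1])+(R[3]-R[2]); xd=(R[0]-R[3])+(R[1]-R[2])
print('reader yaw',np.degrees([np.arctan2(-yd[0],yd[1]),np.arctan2(xd[1],xd[0])]),R.mean(0))
th=(np.arctan2(-yd[0],yd[1])+np.arctan2(xd[1],xd[0]))/2
M=np.array([[np.cos(th),-np.sin(th)],[np.sin(th),np.cos(th)]])
print('corner',R.mean(0)+M@[.07,.1],'seen',w(407,168,.04),'plunger',R.mean(0)+M@[0,-.08])
C=np.array([w(*p,.064) for p in [(194,355),(244,327),(282,386),(232,418)]])
e=np.diff(np.r_[C,C[:1]],axis=0);print(C.mean(0),np.linalg.norm(e,axis=1),np.degrees(np.arctan2(e[:,1],e[:,0])))
print(cv2.Rodrigues(observe()['eef_rot'])[0].round(3))
E
```

```text
[[ 0.624   0.2757]
 [ 0.6917  0.0308]
 [ 0.4855 -0.0293]
 [ 0.4153  0.2179]] [0.254 0.215 0.257 0.217]
reader yaw [15.65165232 15.8500572 ] [0.55411473 0.12377017]
corner [0.59434083 0.23901712] seen [0.59318471 0.2386953 ] plunger [0.57583111 0.04677407]
[0.44917246 0.35867978] [0.04070257 0.05017987 0.04205005 0.05255642] [ -62.14530797 -148.08086381  121.1992868    30.34196579]
[[-0.936  0.352 -0.001]
 [ 0.352  0.936 -0.002]
 [ 0.    -0.002 -1.   ]]
```

carry_out(
  commands=[
    {"x":-0.1,"y":-0.05,"fingers":1},
    {"x":-0.174,"y":-0.093,"fingers":1},
    {"x":-0.178,"y":-0.095,"fingers":1},
    {"x":-0.178,"y":-0.095,"fingers":1},
    {"x":-0.178,"y":-0.095,"fingers":1},
    {"x":-0.178,"y":-0.095,"fingers":1},
    {"x":-0.178,"y":-0.095,"fingers":1},
    {"x":-0.178,"y":-0.095,"fingers":1},
    {"x":-0.178,"y":-0.095,"fingers":1},
    {"x":-0.178,"y":-0.095,"fingers":1},
    {"x":-0.178,"y":-0.095,"fingers":1},
    {"x":-0.178,"y":-0.095,"fingers":1},
    {"x":-0.178,"y":-0.095,"fingers":1},
    {"x":-0.178,"y":-0.095,"fingers":1},
    {"x":-0.178,"y":-0.095,"fingers":1},
    {"x":-0.178,"y":-0.095,"fingers":1},
    {"x":-0.178,"y":-0.095,"fingers":1},
    {"x":-0.178,"y":-0.095,"fingers":1},
    {"x":-0.178,"y":-0.095,"fingers":1},
    {"x":-0.178,"y":-0.095,"fingers":1},
  ],
)

```text
validation failed for argument at $.co...
```

carry_out(
  commands=[
    {"x":-0.1,"y":-0.06,"z":0.15,"fingers":1},
    {"z":0.15,"fingers":1},
    {"z":0.15,"fingers":1},
    {"fingers":1},
    {"fingers":1},
    {"fingers":1},
  ],
)

```text
validation failed for argument at $.co...
```

```bash
cat >> h.py <<'E'
def units(target):
    s=observe(); R=cv2.Rodrigues(s['eef_rot'])[0]
    return (R.T@(np.array(target)-s['ee_pos'])/.15).round(3)
def st():
    s=observe(); R=cv2.Rodrigues(s['eef_rot'])[0]
    print('t',round(s['t'],2),'p',s['ee_pos'].round(4),'yaw_y',np.degrees(np.arctan2(R[1,1],R[0,1])).round(2),'z',R[:,2].round(4),'F',s['wrist_force'].round(2),'M',s['moment'].round(2),'w',s['grip_width'],'q6',s['qpos'][5].round(2))
E
python3 - <<'E'
from h import *
p,d,m=save('wrist','w0'); st(); print(units([.5745,.0467,.09]))
print(proj('w0',[[.5745,.0467,.075],[.594,.239,.035],[.449,.359,.064]]))
E
```

```text
t 0.15 p [0.1846 0.4909 0.2303] yaw_y 69.39 z [-9.0e-04 -1.7e-03 -1.0e+00] F [ 0.13 -0.6   0.64] M [-0.01 -0.01 -0.03] w 0.08537373836683254 q6 1.44
[-3.476 -1.855  0.938]
[[ 62.09823464 586.13848939]
 [210.30861982 523.51908532]
 [251.05592194 441.10761132]]
```

View pics/w0.png

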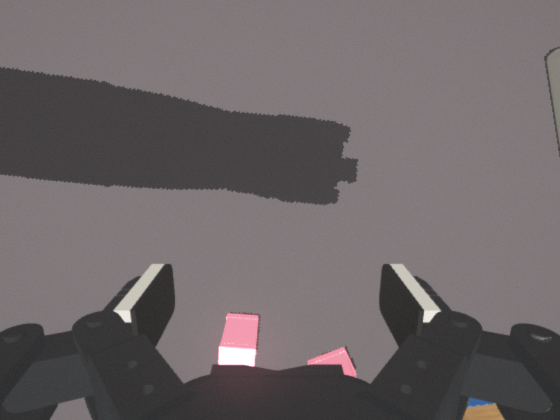

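Both calls were refused, so nothing moved. The wrist picture still shows the start view, with pink blocks at (240,340) and (330,360). I'll try one fully specified row.

carry_out(
  commands=[
    {"x":-0.1,"y":-0.05,"z":0.0,"rx":0.0,"ry":0.0,"rz":0.0,"fingers":1.0},
  ],
)

```text
t: 0.23
ee_pos: [0.1948, 0.48, 0.2304]
eef_rot: [-0.558, -3.09, 0.001]
wrist_force: [-0.4, -1.6, 0.5]
grip_width: 0.0754
finger_force: 0.0
```

carry_out(
  commands=[
    {"x":-0.17,"y":-0.09,"z":0,"rx":0,"ry":0,"rz":0,"fingers":1},
    {"x":-0.17,"y":-0.09,"z":0,"rx":0,"ry":0,"rz":0,"fingers":1},
    {"x":-0.17,"y":-0.09,"z":0,"rx":0,"ry":0,"rz":0,"fingers":1},
    {"x":-0.17,"y":-0.09,"z":0,"rx":0,"ry":0,"rz":0,"fingers":1},
    {"x":-0.17,"y":-0.09,"z":0,"rx":0,"ry":0,"rz":0,"fingers":1},
    {"x":-0.17,"y":-0.09,"z":0,"rx":0,"ry":0,"rz":0,"fingers":1},
    {"x":-0.17,"y":-0.09,"z":0,"rx":0,"ry":0,"rz":0,"fingers":1},
    {"x":-0.17,"y":-0.09,"z":0,"rx":0,"ry":0,"rz":0,"fingers":1},
    {"x":-0.17,"y":-0.09,"z":0,"rx":0,"ry":0,"rz":0,"fingers":1},
    {"x":-0.17,"y":-0.09,"z":0,"rx":0,"ry":0,"rz":0,"fingers":1},
    {"x":-0.17,"y":-0.09,"z":0,"rx":0,"ry":0,"rz":0,"fingers":1},
    {"x":-0.17,"y":-0.09,"z":0,"rx":0,"ry":0,"rz":0,"fingers":1},
    {"x":-0.17,"y":-0.09,"z":0,"rx":0,"ry":0,"rz":0,"fingers":1},
    {"x":-0.17,"y":-0.09,"z":0,"rx":0,"ry":0,"rz":0,"fingers":1},
    {"x":-0.17,"y":-0.09,"z":0,"rx":0,"ry":0,"rz":0,"fingers":1},
    {"x":-0.17,"y":-0.09,"z":0,"rx":0,"ry":0,"rz":0,"fingers":1},
    {"x":-0.17,"y":-0.09,"z":0,"rx":0,"ry":0,"rz":0,"fingers":1},
    {"x":-0.17,"y":-0.09,"z":0,"rx":0,"ry":0,"rz":0,"fingers":1},
    {"x":-0.17,"y":-0.09,"z":0,"rx":0,"ry":0,"rz":0,"fingers":1},
    {"x":0,"y":0,"z":0,"rx":0,"ry":0,"rz":0,"fingers":1},
  ],
)

```text
t: 1.9
ee_pos: [0.562, 0.0643, 0.2296]
eef_rot: [0.57, 3.089, -0.004]
wrist_force: [0.1, 0.1, -0.0]
grip_width: -0.0002
finger_force: 0.0
```

```bash
python3 - <<'E'
from h import *
p,d,m=save('wrist','w1'); st(); print(units([.5745,.0467,.09]))
print(proj('w1',[[.5745,.0467,.075],[.594,.239,.035]]))
hsv=cv2.cvtColor(p,cv2.COLOR_RGB2HSV); k=((hsv[...,0]<8)|(hsv[...,0]>172))&(hsv[...,1]>150)&(hsv[...,2]>80)
v,u=np.nonzero(k); print(len(u),u.mean(),v.mean(),u.min(),u.max(),v.min(),v.max()); print(world('w1',(u.min()+u.max())/2,(v.min()+v.max())/2,.075))
E
```

```text
t 1.95 p [0.5603 0.0663 0.2299] yaw_y 69.17 z [-1.8e-03 -3.0e-04 -1.0e+00] F [-0.73  0.33 -0.49] M [0.05 0.1  0.02] w 0.00013716361071170247 q6 0.36
[-0.136 -0.088  0.933]
[[263.03402927 215.30674604]
 [455.94152973 154.26776957]]
901 264.0987791342952 211.8756936736959 247 281 196 228
[0.57192424 0.04864187 0.075     ]
```

View pics/w1.png

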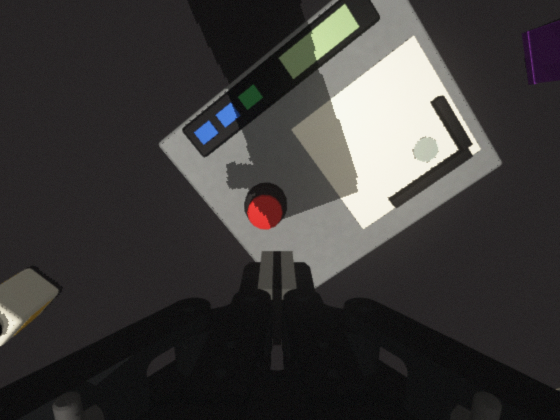

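The wrist view shows the red head at (264,212), the stops' inside corner near (461,152) and the reagent bottle at the left edge. I'll move above the head, then descend.

carry_out(
  commands=[
    {"x":-0.125,"y":-0.085,"z":0.05,"rx":0,"ry":0,"rz":0,"fingers":1},
    {"x":0,"y":0,"z":0.2,"rx":0,"ry":0,"rz":0,"fingers":1},
    {"x":0,"y":0,"z":0.2,"rx":0,"ry":0,"rz":0,"fingers":1},
    {"x":0,"y":0,"z":0.2,"rx":0,"ry":0,"rz":0,"fingers":1},
    {"x":0,"y":0,"z":0.2,"rx":0,"ry":0,"rz":0,"fingers":1},
    {"x":0,"y":0,"z":0.13,"rx":0,"ry":0,"rz":0,"fingers":1},
    {"x":0,"y":0,"z":0,"rx":0,"ry":0,"rz":0,"fingers":1},
    {"x":0,"y":0,"z":0,"rx":0,"ry":0,"rz":0,"fingers":1},
  ],
)

```text
t: 2.62
ee_pos: [0.5705, 0.0507, 0.0829]
eef_rot: [-0.56, -3.087, 0.001]
wrist_force: [-0.1, 0.3, -0.7]
grip_width: -0.0001
finger_force: 0.0
```

carry_out(
  commands=[
    {"x":0,"y":0,"z":0.03,"rx":0,"ry":0,"rz":0,"fingers":1},
    {"x":0,"y":0,"z":0.03,"rx":0,"ry":0,"rz":0,"fingers":1},
    {"x":0,"y":0,"z":0,"rx":0,"ry":0,"rz":0,"fingers":1},
  ],
)

```text
t: 2.87
ee_pos: [0.5733, 0.05, 0.0764]
eef_rot: [0.561, 3.089, 0.001]
wrist_force: [-0.6, 0.3, -0.0]
grip_width: 0.0
finger_force: 0.0
```

carry_out(
  commands=[
    {"x":0,"y":0,"z":0.03,"rx":0,"ry":0,"rz":0,"fingers":1},
    {"x":0,"y":0,"z":0.03,"rx":0,"ry":0,"rz":0,"fingers":1},
    {"x":0,"y":0,"z":0,"rx":0,"ry":0,"rz":0,"fingers":1},
  ],
)

```text
t: 3.12
ee_pos: [0.5738, 0.0499, 0.0672]
eef_rot: [0.562, 3.088, 0.001]
wrist_force: [0.9, -1.1, 5.8]
grip_width: -0.0001
finger_force: 2.6
```

carry_out(
  commands=[
    {"x":0,"y":0,"z":0.02,"rx":0,"ry":0,"rz":0,"fingers":1},
    {"x":0,"y":0,"z":0,"rx":0,"ry":0,"rz":0,"fingers":1},
  ],
)

```text
t: 3.28
ee_pos: [0.5738, 0.0499, 0.0646]
eef_rot: [0.562, 3.088, 0.001]
wrist_force: [1.3, 0.7, 5.9]
grip_width: -0.0001
finger_force: 3.0
```

carry_out(
  commands=[
    {"x":0,"y":0,"z":0.015,"rx":0,"ry":0,"rz":0,"fingers":1},
    {"x":0,"y":0,"z":0,"rx":0,"ry":0,"rz":0,"fingers":1},
  ],
)

```text
t: 3.45
ee_pos: [0.5738, 0.05, 0.0632]
eef_rot: [0.562, 3.088, 0.001]
wrist_force: [-0.5, 0.5, 5.6]
grip_width: -0.0003
finger_force: 3.3
```

carry_out(
  commands=[
    {"x":0,"y":0,"z":0.01,"rx":0,"ry":0,"rz":0,"fingers":1},
    {"x":0,"y":0,"z":0,"rx":0,"ry":0,"rz":0,"fingers":1},
  ],
)

```text
t: 3.62
ee_pos: [0.5739, 0.05, 0.063]
eef_rot: [0.561, 3.087, 0.001]
wrist_force: [-3.1, 0.8, 12.1]
grip_width: 0.0001
finger_force: 6.1
```

It's on its stop at z = 0.063, with the force rising. I'll hold briefly, then go up to clear height.

carry_out(
  commands=[
    {"x":0,"y":0,"z":0.005,"rx":0,"ry":0,"rz":0,"fingers":1},
    {"x":0,"y":0,"z":0,"rx":0,"ry":0,"rz":0,"fingers":1},
    {"x":0,"y":0,"z":0,"rx":0,"ry":0,"rz":0,"fingers":1},
    {"x":0,"y":0,"z":0,"rx":0,"ry":0,"rz":0,"fingers":1},
  ],
)

```text
t: 3.95
ee_pos: [0.5739, 0.05, 0.063]
eef_rot: [0.561, 3.087, 0.001]
wrist_force: [-3.1, 0.0, 14.9]
grip_width: 0.0
finger_force: 7.3
```

carry_out(
  commands=[
    {"x":0,"y":0,"z":-0.05,"rx":0,"ry":0,"rz":0,"fingers":1},
    {"x":0,"y":0,"z":-0.1,"rx":0,"ry":0,"rz":0,"fingers":1},
    {"x":0,"y":0,"z":-0.2,"rx":0,"ry":0,"rz":0,"fingers":1},
    {"x":0,"y":0,"z":-0.2,"rx":0,"ry":0,"rz":0,"fingers":1},
    {"x":0,"y":0,"z":-0.2,"rx":0,"ry":0,"rz":0,"fingers":1},
    {"x":0,"y":0,"z":-0.2,"rx":0,"ry":0,"rz":0,"fingers":1},
    {"x":0,"y":0,"z":0,"rx":0,"ry":0,"rz":0,"fingers":0.3},
    {"x":0,"y":0,"z":0,"rx":0,"ry":0,"rz":0,"fingers":0.3},
  ],
)

```text
t: 4.62
ee_pos: [0.574, 0.0497, 0.204]
eef_rot: [0.561, 3.086, 0.001]
wrist_force: [0.8, -1.6, -0.6]
grip_width: 0.0236
finger_force: 0.0
```

```bash
python3 - <<'E'
from h import *
st(); print(units([.449,.359,.205]))
E
```

```text
t 4.62 p [0.574  0.0497 0.204 ] yaw_y 69.38 z [ 5.2e-03 -3.0e-04 -1.0e+00] F [ 0.77 -1.62 -0.56] M [-0.02 -0.    0.04] w 0.023641406064036447 q6 0.33
[ 1.506  1.636 -0.012]
```

carry_out(
  commands=[
    {"x":0.125,"y":0.136,"z":0,"rx":0,"ry":0,"rz":0,"fingers":0.1},
    {"x":0.125,"y":0.136,"z":0,"rx":0,"ry":0,"rz":0,"fingers":0.1},
    {"x":0.125,"y":0.136,"z":0,"rx":0,"ry":0,"rz":0,"fingers":0.1},
    {"x":0.125,"y":0.136,"z":0,"rx":0,"ry":0,"rz":0,"fingers":0.1},
    {"x":0.125,"y":0.136,"z":0,"rx":0,"ry":0,"rz":0,"fingers":0.1},
    {"x":0.125,"y":0.136,"z":0,"rx":0,"ry":0,"rz":0,"fingers":0.1},
    {"x":0.125,"y":0.136,"z":0,"rx":0,"ry":0,"rz":0,"fingers":0.1},
    {"x":0.125,"y":0.136,"z":0,"rx":0,"ry":0,"rz":0,"fingers":0.1},
    {"x":0.125,"y":0.136,"z":0,"rx":0,"ry":0,"rz":0,"fingers":0.1},
    {"x":0.125,"y":0.136,"z":0,"rx":0,"ry":0,"rz":0,"fingers":0.1},
    {"x":0.125,"y":0.136,"z":0,"rx":0,"ry":0,"rz":0,"fingers":0.1},
    {"x":0.125,"y":0.136,"z":0,"rx":0,"ry":0,"rz":0,"fingers":0.1},
  ],
)

```text
t: 5.62
ee_pos: [0.4465, 0.3588, 0.1989]
eef_rot: [-0.562, -3.088, 0.004]
wrist_force: [0.8, 1.0, 0.7]
grip_width: 0.0768
finger_force: 0.0
```

carry_out(
  commands=[
    {"x":0,"y":0,"z":0,"rx":0,"ry":0,"rz":-0.14,"fingers":0.1},
    {"x":0,"y":0,"z":0,"rx":0,"ry":0,"rz":-0.14,"fingers":0.1},
    {"x":0,"y":0,"z":0,"rx":0,"ry":0,"rz":-0.14,"fingers":0.1},
    {"x":0,"y":0,"z":0,"rx":0,"ry":0,"rz":-0.14,"fingers":0.1},
    {"x":0,"y":0,"z":0,"rx":0,"ry":0,"rz":-0.14,"fingers":0.1},
    {"x":0,"y":0,"z":0,"rx":0,"ry":0,"rz":-0.14,"fingers":0.1},
    {"x":0,"y":0,"z":0,"rx":0,"ry":0,"rz":-0.14,"fingers":0.1},
    {"x":0,"y":0,"z":0,"rx":0,"ry":0,"rz":-0.12,"fingers":0.1},
    {"x":0,"y":0,"z":0,"rx":0,"ry":0,"rz":0,"fingers":0.1},
    {"x":0,"y":0,"z":0,"rx":0,"ry":0,"rz":0,"fingers":0.1},
  ],
)

```text
t: 6.45
ee_pos: [0.4473, 0.3577, 0.1994]
eef_rot: [0.779, -3.04, 0.002]
wrist_force: [1.2, 0.9, 0.1]
grip_width: 0.0766
finger_force: 0.0
```

```bash
python3 - <<'E'
from h import *
save('wrist','w2'); st(); print(units([.449,.359,.1]))
print(proj('w2',[[.449,.359,.064]]))
E
```

```text
t 6.5 p [0.4475 0.3578 0.1998] yaw_y 118.75 z [-0.0022 -0.0014 -1.    ] F [-0.28  0.12 -0.26] M [0.01 0.01 0.01] w 0.07648967051755731 q6 0.06
[-0.014  0.002  0.665]
[[277.53963294 201.58961486]]
```

View pics/w2.png

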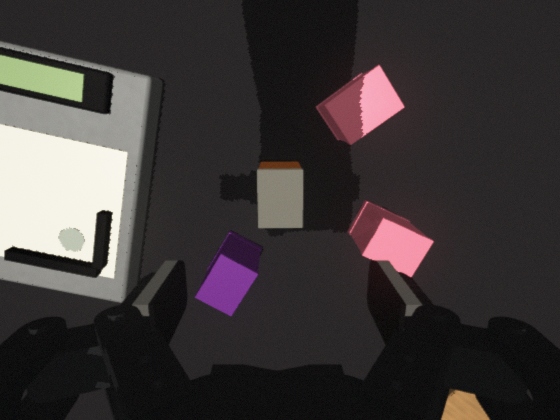

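The block's white top spans (258,168) to (303,228), centred near (280,198) and square to the fingers with its short side across them. The stops' inside corner is near (98,263).

```bash
python3 - <<'E'
from h import *
c=world('w2',280.3,198,.064); print(c)
print([np.linalg.norm(world('w2',258,168,.064)-world('w2',*q,.064)).round(4) for q in((302,168),(258,228))])
print(units([c[0],c[1],.02]))
E
```

```text
[0.44519945 0.35952822 0.064     ]
[np.float64(0.0357), np.float64(0.0513)]
[0.005 0.018 1.199]
```

carry_out(
  commands=[
    {"x":0.0,"y":0.018,"z":0.15,"rx":0,"ry":0,"rz":0,"fingers":0.1},
    {"x":0,"y":0,"z":0.15,"rx":0,"ry":0,"rz":0,"fingers":0.1},
    {"x":0,"y":0,"z":0.15,"rx":0,"ry":0,"rz":0,"fingers":0.1},
    {"x":0,"y":0,"z":0.15,"rx":0,"ry":0,"rz":0,"fingers":0.1},
    {"x":0,"y":0,"z":0.15,"rx":0,"ry":0,"rz":0,"fingers":0.1},
    {"x":0,"y":0,"z":0.15,"rx":0,"ry":0,"rz":0,"fingers":0.1},
    {"x":0,"y":0,"z":0.15,"rx":0,"ry":0,"rz":0,"fingers":0.1},
    {"x":0,"y":0,"z":0.13,"rx":0,"ry":0,"rz":0,"fingers":0.1},
    {"x":0,"y":0,"z":0,"rx":0,"ry":0,"rz":0,"fingers":0.1},
    {"x":0,"y":0,"z":0,"rx":0,"ry":0,"rz":0,"fingers":0.1},
  ],
)

```text
t: 7.33
ee_pos: [0.4452, 0.3596, 0.0225]
eef_rot: [0.781, -3.039, 0.002]
wrist_force: [0.1, 0.0, 0.8]
grip_width: 0.0767
finger_force: 0.0
```

carry_out(
  commands=[
    {"x":0,"y":0,"z":0,"rx":0,"ry":0,"rz":0,"fingers":0.4},
    {"x":0,"y":0,"z":0,"rx":0,"ry":0,"rz":0,"fingers":0.5},
    {"x":0,"y":0,"z":0,"rx":0,"ry":0,"rz":0,"fingers":0.7},
    {"x":0,"y":0,"z":0,"rx":0,"ry":0,"rz":0,"fingers":1},
    {"x":0,"y":0,"z":0,"rx":0,"ry":0,"rz":0,"fingers":1},
    {"x":0,"y":0,"z":0,"rx":0,"ry":0,"rz":0,"fingers":1},
    {"x":0,"y":0,"z":0,"rx":0,"ry":0,"rz":0,"fingers":1},
    {"x":0,"y":0,"z":0,"rx":0,"ry":0,"rz":0,"fingers":1},
  ],
)

```text
t: 8.0
ee_pos: [0.4483, 0.3614, 0.0265]
eef_rot: [-0.782, 3.039, 0.002]
wrist_force: [0.9, 0.4, 6.1]
grip_width: 0.0374
finger_force: 61.1
```

```bash
python3 - <<'E'
from h import *
st()
E
```

```text
t 8.0 p [0.4483 0.3614 0.0265] yaw_y 118.87 z [ 0.0035  0.0021 -1.    ] F [0.91 0.37 6.13] M [-0.01  0.02 -0.01] w 0.037409517038088674 q6 0.06
```

carry_out(
  commands=[
    {"x":0,"y":0,"z":-0.08,"rx":0,"ry":0,"rz":0,"fingers":1},
    {"x":0,"y":0,"z":-0.15,"rx":0,"ry":0,"rz":0,"fingers":1},
    {"x":0,"y":0,"z":-0.15,"rx":0,"ry":0,"rz":0,"fingers":1},
    {"x":0,"y":0,"z":-0.15,"rx":0,"ry":0,"rz":0,"fingers":1},
    {"x":0,"y":0,"z":-0.15,"rx":0,"ry":0,"rz":0,"fingers":1},
    {"x":0,"y":0,"z":-0.15,"rx":0,"ry":0,"rz":0,"fingers":1},
    {"x":0,"y":0,"z":-0.15,"rx":0,"ry":0,"rz":0,"fingers":1},
  ],
)

```text
t: 8.58
ee_pos: [0.4458, 0.3601, 0.1719]
eef_rot: [0.783, -3.04, 0.001]
wrist_force: [1.0, -0.2, -2.6]
grip_width: 0.0375
finger_force: 60.3
```

carry_out(
  commands=[
    {"x":0,"y":0,"z":0,"rx":0,"ry":0,"rz":-0.1425,"fingers":1},
    {"x":0,"y":0,"z":0,"rx":0,"ry":0,"rz":-0.1425,"fingers":1},
    {"x":0,"y":0,"z":0,"rx":0,"ry":0,"rz":-0.1425,"fingers":1},
    {"x":0,"y":0,"z":0,"rx":0,"ry":0,"rz":-0.1425,"fingers":1},
    {"x":0,"y":0,"z":0,"rx":0,"ry":0,"rz":-0.1425,"fingers":1},
    {"x":0,"y":0,"z":0,"rx":0,"ry":0,"rz":-0.1425,"fingers":1},
    {"x":0,"y":0,"z":0,"rx":0,"ry":0,"rz":-0.1425,"fingers":1},
    {"x":0,"y":0,"z":0,"rx":0,"ry":0,"rz":-0.1425,"fingers":1},
    {"x":0,"y":0,"z":0,"rx":0,"ry":0,"rz":-0.1425,"fingers":1},
    {"x":0,"y":0,"z":0,"rx":0,"ry":0,"rz":-0.1425,"fingers":1},
    {"x":0,"y":0,"z":0,"rx":0,"ry":0,"rz":-0.1425,"fingers":1},
    {"x":0,"y":0,"z":0,"rx":0,"ry":0,"rz":-0.1425,"fingers":1},
    {"x":0,"y":0,"z":0,"rx":0,"ry":0,"rz":0,"fingers":1},
    {"x":0,"y":0,"z":0,"rx":0,"ry":0,"rz":0,"fingers":1},
  ],
)

```text
t: 9.75
ee_pos: [0.4462, 0.3603, 0.1709]
eef_rot: [2.502, -1.897, -0.001]
wrist_force: [1.2, 0.2, -2.8]
grip_width: 0.0374
finger_force: 60.2
```

```bash
python3 - <<'E'
from h import *
st(); th=np.radians(15.75); M=np.array([[np.cos(th),-np.sin(th)],[np.sin(th),np.cos(th)]])
for c in ([.5935,.2388],): 
  t=np.array(c)+M@[-.034,-.040]; print(t,units([*t,.165]))
E
```

```text
t 9.75 p [0.4462 0.3603 0.1709] yaw_y -164.32 z [-1.4e-03 -8.0e-04 -1.0e+00] F [ 1.2   0.17 -2.75] M [-0.05 -0.03 -0.  ] w 0.03738569971068768 q6 -1.28
[0.57163414 0.19107282] [ 1.312 -0.5    0.039]
```

carry_out(
  commands=[
    {"x":0.131,"y":-0.05,"z":0,"rx":0,"ry":0,"rz":0,"fingers":1},
    {"x":0.131,"y":-0.05,"z":0,"rx":0,"ry":0,"rz":0,"fingers":1},
    {"x":0.131,"y":-0.05,"z":0,"rx":0,"ry":0,"rz":0,"fingers":1},
    {"x":0.131,"y":-0.05,"z":0,"rx":0,"ry":0,"rz":0,"fingers":1},
    {"x":0.131,"y":-0.05,"z":0,"rx":0,"ry":0,"rz":0,"fingers":1},
    {"x":0.131,"y":-0.05,"z":0,"rx":0,"ry":0,"rz":0,"fingers":1},
    {"x":0.131,"y":-0.05,"z":0,"rx":0,"ry":0,"rz":0,"fingers":1},
    {"x":0.131,"y":-0.05,"z":0,"rx":0,"ry":0,"rz":0,"fingers":1},
    {"x":0.131,"y":-0.05,"z":0,"rx":0,"ry":0,"rz":0,"fingers":1},
    {"x":0.131,"y":-0.05,"z":0,"rx":0,"ry":0,"rz":0,"fingers":1},
    {"x":0,"y":0,"z":0,"rx":0,"ry":0,"rz":0,"fingers":1},
    {"x":0,"y":0,"z":0,"rx":0,"ry":0,"rz":0,"fingers":1},
  ],
)

```text
t: 10.75
ee_pos: [0.5727, 0.191, 0.1709]
eef_rot: [2.502, -1.899, -0.002]
wrist_force: [-0.6, 0.1, -2.5]
grip_width: 0.0378
finger_force: 60.5
```

```bash
python3 - <<'E'
from h import *
save('wrist','w3'); st()
th=np.radians(15.75); M=np.array([[np.cos(th),-np.sin(th)],[np.sin(th),np.cos(th)]])
c=np.array([.5935,.2388])
print(proj('w3',[[*(c+M@q),.046] for q in ([0,0],[0,-.085],[-.055,0])]))
E
```

```text
t 10.8 p [0.5722 0.1918 0.171 ] yaw_y -164.31 z [-1.3e-03  4.0e-04 -1.0e+00] F [ 0.57  0.92 -2.24] M [-0.01 -0.02 -0.01] w 0.037482634629360946 q6 -1.63
[[235.66722106 247.74697216]
 [232.03590341 144.17150468]
 [301.77255953 247.69917848]]
```

View pics/w3.png

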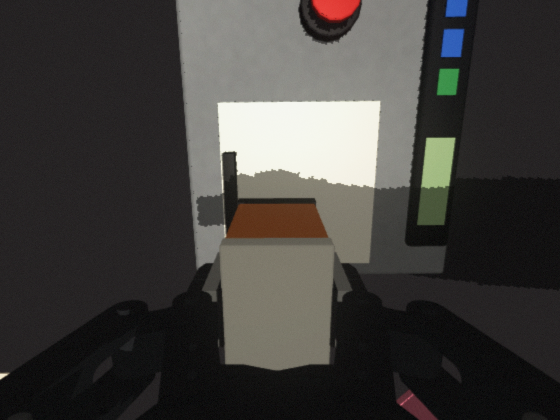

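The wrist view shows the far stop's inner top edge at u≈237, with its near end at (237,153). The held block's foot spans (238,199) to (316,199) and looks square to the reader. The left stop is hidden behind the block.

```bash
python3 - <<'E'
from h import *
crop('w3',190,90,340,270,3,'c3')
th=np.radians(15.75); M=np.array([[np.cos(th),-np.sin(th)],[np.sin(th),np.cos(th)]])
e=world('w3',237.5,153,.046)[:2]; print('stop end',e,'corner est',e-M@[0,-.085])
a,b=world('w3',238,199,.1445)[:2],world('w3',316,199,.1445)[:2]
print(np.linalg.norm(a-b),np.degrees(np.arctan2(*(a-b)[::-1])))
cen=(a+b)/2+M@[0,.025]; print('block',cen, 'in reader rel tcp',M.T@(cen-observe()['ee_pos'][:2]))
for c in (e-M@[0,-.085],[.5935,.2388],[.5943,.239]): print('rel corner',M.T@(cen-c))
E
```

```text
stop end [0.61092547 0.16237612] corner est [0.58785303 0.24418481]
0.039450934630276956 15.707772842341662
block [0.57166402 0.18984663] in reader rel tcp [-0.00108471 -0.0017271 ]
rel corner [-0.03033078 -0.04790371]
rel corner [-0.03430408 -0.04118826]
rel corner [-0.03512833 -0.04116359]
```

View pics/c3.png

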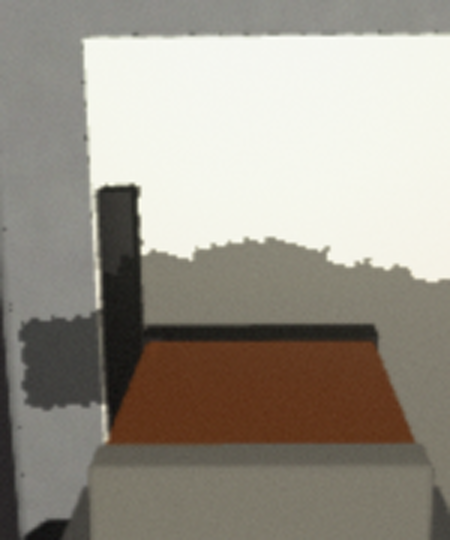

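The block is square to the stops with about 11–16 mm (x) and 16–23 mm (y) to spare. I'll descend here.

carry_out(
  commands=[
    {"x":0,"y":0,"z":0.12,"rx":0,"ry":0,"rz":0,"fingers":1},
    {"x":0,"y":0,"z":0.12,"rx":0,"ry":0,"rz":0,"fingers":1},
    {"x":0,"y":0,"z":0.12,"rx":0,"ry":0,"rz":0,"fingers":1},
    {"x":0,"y":0,"z":0.12,"rx":0,"ry":0,"rz":0,"fingers":1},
    {"x":0,"y":0,"z":0.12,"rx":0,"ry":0,"rz":0,"fingers":1},
    {"x":0,"y":0,"z":0.08,"rx":0,"ry":0,"rz":0,"fingers":1},
    {"x":0,"y":0,"z":0.02,"rx":0,"ry":0,"rz":0,"fingers":1},
    {"x":0,"y":0,"z":0,"rx":0,"ry":0,"rz":0,"fingers":1},
    {"x":0,"y":0,"z":0,"rx":0,"ry":0,"rz":0,"fingers":1},
  ],
)

```text
t: 11.55
ee_pos: [0.5728, 0.1925, 0.0671]
eef_rot: [-2.506, 1.893, -0.001]
wrist_force: [-0.2, 0.1, -1.5]
grip_width: 0.0375
finger_force: 60.6
```

carry_out(
  commands=[
    {"x":0,"y":0,"z":0.01,"rx":0,"ry":0,"rz":0,"fingers":1},
    {"x":0,"y":0,"z":0.01,"rx":0,"ry":0,"rz":0,"fingers":1},
    {"x":0,"y":0,"z":0,"rx":0,"ry":0,"rz":0,"fingers":1},
    {"x":0,"y":0,"z":0,"rx":0,"ry":0,"rz":0,"fingers":1},
  ],
)

```text
t: 11.88
ee_pos: [0.5729, 0.192, 0.0639]
eef_rot: [-2.506, 1.894, -0.001]
wrist_force: [0.1, 0.5, -2.9]
grip_width: 0.0374
finger_force: 60.6
```

carry_out(
  commands=[
    {"x":0,"y":0,"z":0.006,"rx":0,"ry":0,"rz":0,"fingers":1},
    {"x":0,"y":0,"z":0,"rx":0,"ry":0,"rz":0,"fingers":1},
  ],
)

```text
t: 12.05
ee_pos: [0.5726, 0.192, 0.0625]
eef_rot: [-2.506, 1.894, -0.0]
wrist_force: [0.2, -0.6, -3.1]
grip_width: 0.0369
finger_force: 60.6
```

carry_out(
  commands=[
    {"x":0,"y":0,"z":0.006,"rx":0,"ry":0,"rz":0,"fingers":1},
    {"x":0,"y":0,"z":0,"rx":0,"ry":0,"rz":0,"fingers":1},
  ],
)

```text
t: 12.22
ee_pos: [0.5727, 0.192, 0.0616]
eef_rot: [-2.506, 1.894, -0.0]
wrist_force: [-0.7, -0.3, -0.7]
grip_width: 0.0372
finger_force: 60.6
```

carry_out(
  commands=[
    {"x":0,"y":0,"z":0.003,"rx":0,"ry":0,"rz":0,"fingers":1},
    {"x":0,"y":0,"z":0,"rx":0,"ry":0,"rz":0,"fingers":1},
    {"x":0,"y":0,"z":0,"rx":0,"ry":0,"rz":0,"fingers":1},
  ],
)

```text
t: 12.47
ee_pos: [0.5727, 0.192, 0.0616]
eef_rot: [-2.506, 1.894, -0.001]
wrist_force: [-0.7, -0.6, 0.7]
grip_width: 0.0376
finger_force: 60.9
```

On the deck with about 3 N. Next I'll slide towards the longer stop (tool −y).

carry_out(
  commands=[
    {"x":0,"y":-0.02,"z":0,"rx":0,"ry":0,"rz":0,"fingers":1},
    {"x":0,"y":-0.02,"z":0,"rx":0,"ry":0,"rz":0,"fingers":1},
    {"x":0,"y":-0.02,"z":0,"rx":0,"ry":0,"rz":0,"fingers":1},
    {"x":0,"y":0,"z":0,"rx":0,"ry":0,"rz":0,"fingers":1},
  ],
)

```text
t: 12.8
ee_pos: [0.5818, 0.1948, 0.0616]
eef_rot: [-2.506, 1.894, -0.0]
wrist_force: [-2.0, -0.6, 3.6]
grip_width: 0.0371
finger_force: 61.3
```

carry_out(
  commands=[
    {"x":0,"y":-0.01,"z":0,"rx":0,"ry":0,"rz":0,"fingers":1},
    {"x":0,"y":-0.01,"z":0,"rx":0,"ry":0,"rz":0,"fingers":1},
    {"x":0,"y":0,"z":0,"rx":0,"ry":0,"rz":0,"fingers":1},
  ],
)

```text
t: 13.05
ee_pos: [0.5842, 0.1954, 0.0615]
eef_rot: [-2.506, 1.894, 0.0]
wrist_force: [-3.0, -1.2, 4.5]
grip_width: 0.0372
finger_force: 61.5
```

carry_out(
  commands=[
    {"x":0,"y":-0.01,"z":0,"rx":0,"ry":0,"rz":0,"fingers":1},
    {"x":0,"y":0,"z":0,"rx":0,"ry":0,"rz":0,"fingers":1},
  ],
)

```text
t: 13.22
ee_pos: [0.5853, 0.1957, 0.0615]
eef_rot: [2.506, -1.894, -0.001]
wrist_force: [-4.4, -1.5, 6.2]
grip_width: 0.0373
finger_force: 61.6
```

carry_out(
  commands=[
    {"x":0,"y":0,"z":-0.008,"rx":0,"ry":0,"rz":0,"fingers":1},
    {"x":0,"y":0,"z":0,"rx":0,"ry":0,"rz":0,"fingers":1},
  ],
)

```text
t: 13.38
ee_pos: [0.5852, 0.1957, 0.0616]
eef_rot: [2.506, -1.894, -0.001]
wrist_force: [-2.8, -0.8, 1.6]
grip_width: 0.0373
finger_force: 61.0
```

carry_out(
  commands=[
    {"x":0,"y":-0.01,"z":0,"rx":0,"ry":0,"rz":0,"fingers":1},
    {"x":0,"y":0,"z":0,"rx":0,"ry":0,"rz":0,"fingers":1},
  ],
)

```text
t: 13.55
ee_pos: [0.5853, 0.1957, 0.0616]
eef_rot: [2.504, -1.892, -0.004]
wrist_force: [-5.8, -0.9, 3.1]
grip_width: 0.0374
finger_force: 61.1
```

carry_out(
  commands=[
    {"x":0,"y":-0.01,"z":0,"rx":0,"ry":0,"rz":0,"fingers":1},
    {"x":0,"y":0,"z":0,"rx":0,"ry":0,"rz":0,"fingers":1},
  ],
)

```text
t: 13.72
ee_pos: [0.5854, 0.1958, 0.0616]
eef_rot: [2.502, -1.891, -0.007]
wrist_force: [-8.2, -1.4, 5.7]
grip_width: 0.0375
finger_force: 61.5
```

It's touching the longer stop. I'll ease off slightly and slide towards the shorter stop (tool −x).

carry_out(
  commands=[
    {"x":0,"y":0.014,"z":-0.007,"rx":0,"ry":0,"rz":0,"fingers":1},
    {"x":-0.02,"y":0,"z":0,"rx":0,"ry":0,"rz":0,"fingers":1},
    {"x":-0.02,"y":0,"z":0,"rx":0,"ry":0,"rz":0,"fingers":1},
    {"x":-0.02,"y":0,"z":0,"rx":0,"ry":0,"rz":0,"fingers":1},
    {"x":-0.02,"y":0,"z":0,"rx":0,"ry":0,"rz":0,"fingers":1},
    {"x":0,"y":0,"z":0,"rx":0,"ry":0,"rz":0,"fingers":1},
  ],
)

```text
t: 14.22
ee_pos: [0.5818, 0.2079, 0.0623]
eef_rot: [2.505, -1.892, -0.003]
wrist_force: [-4.2, -1.6, -3.3]
grip_width: 0.0371
finger_force: 60.7
```

carry_out(
  commands=[
    {"x":-0.01,"y":0,"z":0,"rx":0,"ry":0,"rz":0,"fingers":1},
    {"x":-0.01,"y":0,"z":0,"rx":0,"ry":0,"rz":0,"fingers":1},
    {"x":0,"y":0,"z":0,"rx":0,"ry":0,"rz":0,"fingers":1},
  ],
)

```text
t: 14.47
ee_pos: [0.5811, 0.2102, 0.0626]
eef_rot: [2.505, -1.893, -0.002]
wrist_force: [-6.4, -2.4, -1.7]
grip_width: 0.0372
finger_force: 60.7
```

carry_out(
  commands=[
    {"x":-0.01,"y":0,"z":0,"rx":0,"ry":0,"rz":0,"fingers":1},
    {"x":0,"y":0,"z":0,"rx":0,"ry":0,"rz":0,"fingers":1},
  ],
)

```text
t: 14.63
ee_pos: [0.5808, 0.2115, 0.0626]
eef_rot: [2.504, -1.893, -0.002]
wrist_force: [-5.8, -2.9, -2.6]
grip_width: 0.0374
finger_force: 60.7
```

carry_out(
  commands=[
    {"x":-0.01,"y":0,"z":0,"rx":0,"ry":0,"rz":0,"fingers":1},
    {"x":-0.01,"y":0,"z":0,"rx":0,"ry":0,"rz":0,"fingers":1},
    {"x":0,"y":0,"z":0,"rx":0,"ry":0,"rz":0,"fingers":1},
  ],
)

```text
t: 14.88
ee_pos: [0.5806, 0.2123, 0.0628]
eef_rot: [2.501, -1.892, 0.004]
wrist_force: [-4.2, -7.1, -3.0]
grip_width: 0.0376
finger_force: 60.7
```

carry_out(
  commands=[
    {"x":-0.01,"y":0,"z":0,"rx":0,"ry":0,"rz":0,"fingers":1},
    {"x":0,"y":0,"z":0,"rx":0,"ry":0,"rz":0,"fingers":1},
  ],
)

```text
t: 15.05
ee_pos: [0.5805, 0.2124, 0.0628]
eef_rot: [2.499, -1.892, 0.007]
wrist_force: [-4.5, -8.7, -0.9]
grip_width: 0.0376
finger_force: 60.8
```

Contact with both stops, about 6.7 N and 7.2 N. The block is about 1 mm above the deck, so I'll lower it.

carry_out(
  commands=[
    {"x":0,"y":0,"z":0.007,"rx":0,"ry":0,"rz":0,"fingers":1},
    {"x":0,"y":0,"z":0,"rx":0,"ry":0,"rz":0,"fingers":1},
    {"x":0,"y":0,"z":0,"rx":0,"ry":0,"rz":0,"fingers":1},
  ],
)

```text
t: 15.3
ee_pos: [0.5805, 0.2124, 0.0624]
eef_rot: [2.499, -1.892, 0.007]
wrist_force: [-4.3, -9.8, -0.7]
grip_width: 0.0372
finger_force: 61.2
```

carry_out(
  commands=[
    {"x":0,"y":0,"z":0.005,"rx":0,"ry":0,"rz":0,"fingers":1},
    {"x":0,"y":0,"z":0,"rx":0,"ry":0,"rz":0,"fingers":1},
    {"x":0,"y":0,"z":0,"rx":0,"ry":0,"rz":0,"fingers":1},
  ],
)

```text
t: 15.55
ee_pos: [0.5805, 0.2124, 0.0619]
eef_rot: [2.5, -1.892, 0.007]
wrist_force: [-5.7, -9.5, 1.4]
grip_width: 0.0371
finger_force: 61.2
```

```bash
python3 - <<'E'
from h import *
st(); s=observe(); th=np.radians(15.75); M=np.array([[np.cos(th),-np.sin(th)],[np.sin(th),np.cos(th)]]); print(M.T@s['wrist_force'][:2])
save('wrist','w4')
save('top','t4')
E
```

```text
t 15.55 p [0.5805 0.2124 0.0619] yaw_y -164.25 z [-4.e-04 -8.e-03 -1.e+00] F [-5.68 -9.52  1.35] M [-2.27  1.17  0.13] w 0.03714437367972745 q6 -1.6
[-8.05037508 -7.62342924]
```

View pics/w4.png

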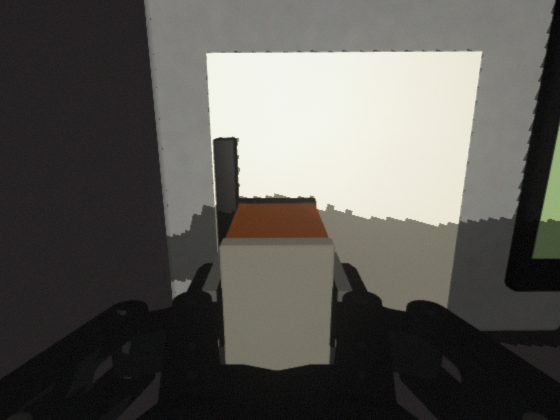

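The foot lies flush along the longer stop at (237,205). I'll check the end position numerically against the stop and the first measurement.

```bash
python3 - <<'E'
from h import *
th=np.radians(15.75); M=np.array([[np.cos(th),-np.sin(th)],[np.sin(th),np.cos(th)]])
e=world('w4',238,140,.046)[:2]; a=world('w4',238,199,.036)[:2];b=world('w4',316,199,.036)[:2]
print('foot front edge from stop end (reader)',M.T@(a-e),M.T@(b-e))
cen=(a+b)/2+M@[0,.025]
for c in([.5943,.239],[.5932,.2387]):print(M.T@(cen-c),'stop end',M.T@(e-c))
crop('t4',205,160,305,235,8,'c4')
E
```

```text
foot front edge from stop end (reader) [0.00193441 0.02993661] [-0.03744952  0.02994194]
[-0.02157903 -0.02392148] stop end [-0.00382147 -0.07886075]
[-0.0204389  -0.02393133] stop end [-0.00268134 -0.0788706 ]
```

View pics/c4.png

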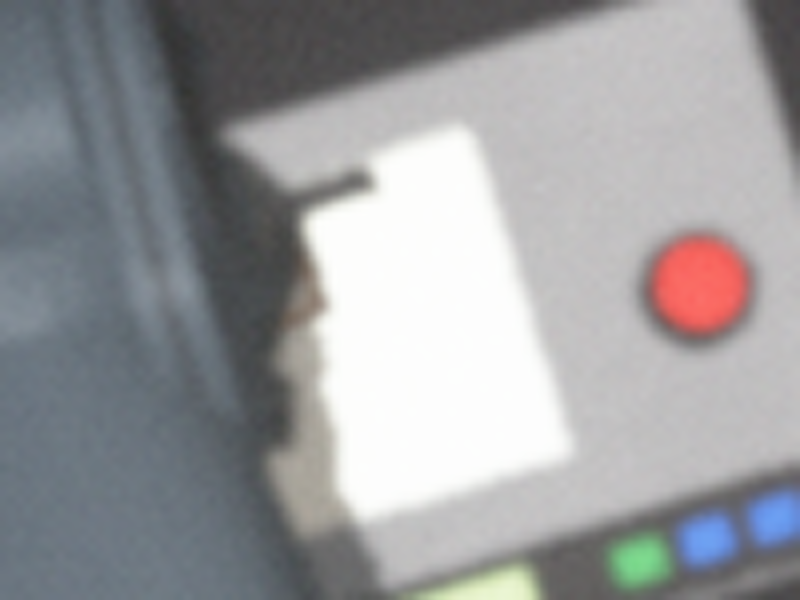

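The block's centre comes out about (-21, -24) mm from the corner, which matches seated within camera error. Both stop forces are about 8 N, the tilt is under 0.01 rad and the plunger (700,287 in the crop) is free. I'll hold briefly and hand it in.

carry_out(
  commands=[
    {"x":0,"y":0,"z":0,"rx":0,"ry":0,"rz":0,"fingers":1},
    {"x":0,"y":0,"z":0,"rx":0,"ry":0,"rz":0,"fingers":1},
    {"x":0,"y":0,"z":0,"rx":0,"ry":0,"rz":0,"fingers":1},
    {"x":0,"y":0,"z":0,"rx":0,"ry":0,"rz":0,"fingers":1},
  ],
)

```text
t: 15.98
ee_pos: [0.5805, 0.2124, 0.062]
eef_rot: [2.499, -1.892, 0.007]
wrist_force: [-5.2, -9.1, 1.6]
grip_width: 0.0376
finger_force: 61.2
```

```bash
python3 - <<'E'
from h import *
st(); print(sign_off())
E
```

```text
t 15.98 p [0.5805 0.2124 0.062 ] yaw_y -164.26 z [-4.e-04 -8.e-03 -1.e+00] F [-5.24 -9.11  1.55] M [-2.25  1.16  0.21] w 0.03760984944306554 q6 -1.6
the job is handed in; nothing more can be done
None
```

I zeroed the photometer and handed in the job at about 16 s, with the amber block held upright in the corner of the stops, pressed at about 8 N towards each stop by the wrist force reading; the sign-off gave no verdict.

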